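Tip the saddle casting onto its machined face and slide it to the stop

ROBOT

A 7-joint arm with a two-finger parallel gripper is mounted at the origin on the work surface. World frame = base frame: x ahead of the robot, y to its left, z up, the work surface at z = 0. Lengths are in m, angles in rad, forces in N, time in s.
With the tool pointing down it reaches from about 0.35 to 0.9 m from the base axis. Payload 8.1 kg.
Tool frame: the origin (TCP) lies on the centre line of the jaws, within the pads' length; the fingertips stand 11 mm ahead of it and the grasp point (between the pads) lies 8 mm behind it; z points along the fingers, y is the line along which they close (so a half turn about z gives the same grasp; the last joint's range is limited). The gripper opens to 85 mm and grips with 20 to 120 N. Pads are 22 mm wide; open, the fingers measure 114 mm over their backs; the gripper's body (76 mm by 85 mm) begins 54 mm behind the grasp point. The pads swing forward as they close: fully open they stand 13 mm farther back than shut.
Start: joints at [1.052, 0.434, 0.025, 1.573, -0.012, 1.134, -0.075], TCP at [0.252, -0.572, 0.242] pointing down, gripper open.
Joint ranges: [-2.62, 2.62], [-0.44, 2.09], [-1.27, 1.32], [0.08, 2.57], [-1.32, 4.46], [0.12, 2], [-2.74, 2.74]. Speed limits (rad/s): [2.22, 2.22, 3.01, 3.01, 3.14, 3.14, 3.14].

INTERFACE

Orientations are given as [roll, pitch, yaw] about the fixed x, y, z axes, in that order (R = Rz(yaw) Ry(pitch) Rx(roll)).
In Python, from bench import manip gives the robot as it stands.
- The arm moves only by the tool tcp_steps, called by a JSON object that holds its "api" and its "payload", one argument or row to a line. Schema: {"type":"object","properties":{"ticks":{"type":"array","items":{"type":"number"},"minItems":6,"maxItems":120},"jaw":{"type":"number"},"only":{"type":"string"},"quiet":{"type":"boolean"},"lines":{"type":"string"}},"required":["ticks"],"additionalProperties":false}. ticks is one flat list of numbers that holds 1 to 20 rows one after another, with no inner brackets; each row has 6 numbers: dx, dy, dz in shares of 100 cm (1.0 is 100 cm), then a rotation vector rx, ry, rz in parts of the range, where 1.0 means 4 rad; each row is the pose to reach, as a shift and turn from the pose commanded when the call began, along the tool's axes at that moment; what a row does not reach only later rows make up. A row lasts 1/10 s, in which the tool goes at most 0.05 m and 0.15 rad, less where a joint would pass 70% of its speed; a pose out of reach is approached as far as the arm can. jaw is the opening from 0.0 (shut) to 1.0 (fully open), set as the call begins (left out keeps the last). The fingers move at their own pace and stop on an object; the grip force is fixed at half the most. Time passes only in rows, so rows that do not move let the fingers close. The tool returns the time, the measured TCP pose, the force, the opening and the grip force at its end. only (a regular expression) keeps the lines of the reply that match it, lines (a string "A,B") keeps lines A to B, and quiet returns only ok. Shift and turn numbers lie between -1 and 1, and a call with a number outside is refused. Input that does not fit is refused with a message, and nothing moves.
- manip.get_state(): the state, without advancing time (a new reading comes with each control period).
- manip.camera(name): name is "scene" or "top"; returns the picture (400x640x3 uint8, blue, green, red); there is no depth.
- manip.calibration(name): a dict with "mtx" (3x3 intrinsics, pixels), "cam_to_world" (4x4, takes a point from camera to world coordinates). Camera axes: x right, y up, looking along -z (the intrinsics and any distortion apply to the point x, -y, -z); pixel columns grow to the right and rows downward; lengths in m; the calibration is good to about 2 mm. A picture is of the moment at which its call begins. calibration takes no time and is no camera call.
- manip.close_job(): hands the job in; it is judged then, once.
The state is a dict: "t": time; "q": joint angles; "qvel": joint speeds; "effort": joint torques, N m; "ee_pos": TCP position; "orientation": TCP orientation; "wrist_force": force on the tool from outside, world axes, zero at the start; "torque": the same for the moment, N m; "width": opening from 0.0 (shut) to 1.0 (fully open); "grip_force": force on a finger pad.
Only numpy, scipy, OpenCV 4.12 (cv2) and the standard library are available. Lean on these libraries where they do the work, as an engineer would, in place of code of your own. Each camera call takes 0.05 s, during which the arm holds its last target. There are 200 camera calls.

TASK

On the rubber pad, tip the blue saddle casting over, towards the yellow stop strip, so that it lies on its bright machined face, then slide it on until its leading end meets that strip, roughly square to it. Reach in slantwise under the lamp without bumping it, leave the grey saddle standing where it is, and do not shift the bearing or the parts bin.

Things in the scene. Friction and masses are not known exactly. Their poses are not given: they have to be found in the camera images.
- blue_saddle: C-shaped bearing saddle with blue lugs, 0.55-0.95 kg, standing loose on end on the pad, turned up to 7 degrees to the station: 44 (x) by 64 (y) by 130 mm (z). Origin: centre of its foot. +x side: flat bright machined face, towards the stop strip, 22 mm from the origin. -x side: two blue lugs, faces at x = -22 mm, z = 0 to 44 and 86 to 130 mm, 21 mm deep hollow between
- blue_lug (a point): Centre of the blue saddle's upper lug face, on the side away from the stop strip: x = -22, z = 108 mm in the saddle. Pushed here towards the saddle's +x (about 2 N), it tips about its far foot edge without skidding and goes over by itself after about 40 mm
- blue_end (a point): Centre of the blue saddle's top end, on its z axis 130 mm from its origin; once tipped, this is the leading end that must meet the stop. The saddle then lies 44 mm high, its x axis down, its foot away from the stop, about 40 mm short of the stop; it slides on the pad at about 10 N or less
- grey_saddle: An equal saddle with grey lugs, standing on the same pad about 160 mm beside the blue one, nearer to or farther from the robot (the two trade places from run to run). Must stay standing. Origin and axes as for the blue saddle
- station: Fixed base plate on the bench, 300 mm (x) by 400 mm (y), with a black rubber pad on it whose top is 12 mm above the bench. Origin: centre of the underside; x points from the saddles to the stop strip, roughly to the robot's left (world +y, within 16 degrees), z up; it moves and turns between runs. The saddles stand at about x = -85 mm
- stop_face (a point): Middle of the top edge of the yellow stop strip, on the face towards the saddles: x = 105 mm from the station's origin, 34 mm above the bench. The strip runs 370 mm along the station's y, stands 22 mm above the pad; its face is square to the station's x
- lamp: Fixed white lamp bar over the pad on two 16 mm posts. Origin and axes as the station's. Bar: y = -200 to 200, x = -72 to -22, z = 199 to 226 mm; posts at x = -47, y = -190 and 190 mm. An upright gripper pushing high on a saddle runs into the bar; one leaning about 40 degrees, fingers pointing down and towards the stop, clears it
- bearing: Loose steel bearing ring, 52 mm across, 16 mm high, on the bench beyond the stop strip. Origin: centre of its underside
- parts_bin: Loose blue open bin, 100 by 140 by 60 mm high, on the bench beyond the stop strip. Origin: centre of its underside

How it is judged:
On the way:
1. the blue saddle lies still on its machined face (angle between blue_saddle's own x axis and vertical above 3.04 rad and linear speed of blue_saddle below 0.02 m/s and angular speed of blue_saddle below 0.1 rad/s), for 0.2 s.
At the end, for the whole second after the job is handed in: The blue saddle lies at rest flat (within 6 degrees) with its machined face down on the pad, the middle of its leading end within 8 mm of the stop strip's face and its length within 0.2 rad (11 degrees) of square to the strip; the grey saddle still stands upright (all of step 1 and z of blue_saddle in the frame of station between 0.028 and 0.04 m and x of blue_end in the frame of station between 0.097 and 0.11 m and y of blue_end in the frame of station between -0.15 and 0.15 m and angle between the z axis of blue_saddle and the x axis of station, either way round below 0.2 rad and angle between grey_saddle's own z axis and vertical below 0.1 rad); the robot touches nothing.
It fails at once if the grey saddle is tipped or shifted more than 20 mm (angle between grey_saddle's own z axis and vertical above 0.35 rad or distance of grey_saddle from where it was at the start of the episode above 0.02 m).
It fails at once if the lamp or its posts are bumped (over 5 N) (contact force between lamp and anything else above 5 N).
It fails at once if the bearing is shifted more than 20 mm (distance of bearing from where it was at the start of the episode above 0.02 m).
It fails at once if the parts bin is shifted more than 20 mm (distance of parts_bin from where it was at the start of the episode above 0.02 m).
It also fails if it takes over 45 s, if anything falls off the work surface, if the arm or the gripper's body presses on something with over 40 N, if the wrist force passes 120 N, or if a joint passes its speed limit or range.

## Working session

There is one attempt and no reset: what is moved stays moved. The work goes in short steps, Python scripts to look and compute and a tool call to move; the robot and the scene stay as the last step left them, time stands still between calls to the robot, and variables do not carry over. Pictures are saved under pics/ and viewed, at most 10 in all, crops included, and the job is handed in when it is done.

```bash
ls; mkdir -p pics; python3 - <<'E'
from bench import manip
import cv2,numpy as np
for n in("scene","top"):
    cv2.imwrite(f"pics/{n}0.png",manip.camera(n)); c=manip.calibration(n); print(n,np.round(c["mtx"],1).tolist(),np.round(c["cam_to_world"],3).tolist(),[k for k in c])
s=manip.get_state();print(s)
E
```

```text
bench.py
pics
scene [[481.3, 0.0, 319.5], [0.0, 481.3, 198.1], [0.0, 0.0, 1.0]] [[-0.041, -0.689, 0.724, 1.288], [0.999, -0.014, 0.042, 0.187], [-0.019, 0.725, 0.689, 0.786], [0.0, 0.0, 0.0, 1.0]] ['mtx', 'cam_to_world']
top [[428.8, 0.0, 324.4], [0.0, 428.8, 199.2], [0.0, 0.0, 1.0]] [[-0.005, 0.999, -0.054, 0.516], [-1.0, -0.005, -0.013, 0.128], [-0.013, 0.054, 0.998, 0.888], [0.0, 0.0, 0.0, 1.0]] ['mtx', 'cam_to_world']
{'t': 0.1, 'q': array([ 1.05237804,  0.43515181,  0.02495977,  1.57395012, -0.01158462,
        1.13401401, -0.07505508]), 'qvel': array([ 0.00027192, -0.00194554,  0.00185332, -0.00248028,  0.00030245,
       -0.0003648 , -0.00029311]), 'effort': array([ 3.25656998e-03, -6.71761537e+01,  1.02791715e+00, -3.16904175e+01,
        1.56574842e-02,  7.28480547e-03,  5.60579338e-05]), 'ee_pos': array([ 0.25225265, -0.57138169,  0.24162687]), 'orientation': array([-3.14022055e+00,  1.33889171e-04,  4.15813533e-01]), 'wrist_force': array([ 0.41725104,  0.23706743, -0.36894048]), 'torque': array([ 0.02601759, -0.0177383 , -0.00184983]), 'grip_force': 0.0, 'width': 0.9964482373259896}
```

View pics/top0.png

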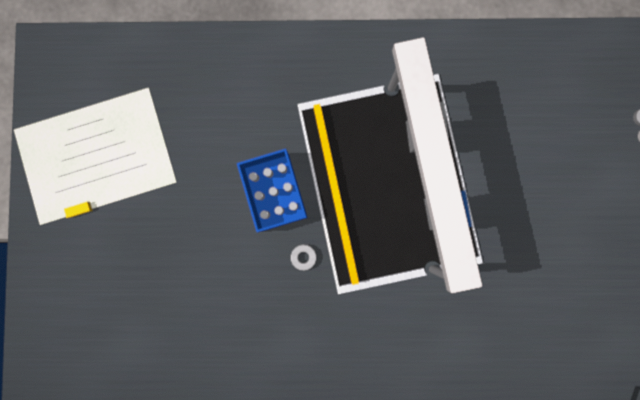

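View pics/scene0.png

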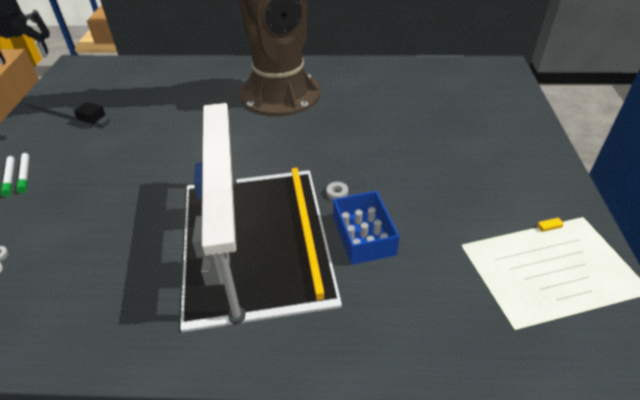

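The top view shows the plate's corners at (298,105), (338,293), (481,263) and (438,75). The lamp bar hides most of the saddles. Blue is the one nearer the robot: blue shows at (466,207) in the top view and (199,180) in the scene view. The bin is at (272,190) and the ring at (303,257). Next I'll fit the station pose and enlarge the saddle area.

```bash
cat > h.py <<'E'
from bench import manip
import cv2,numpy as np
from scipy.optimize import least_squares
from scipy.spatial.transform import Rotation as R
def proj(n,P):
    c=manip.calibration(n);T=np.linalg.inv(c["cam_to_world"]);p=np.atleast_2d(P)@T[:3,:3].T+T[:3,3]
    p=p*[1,-1,-1];u=p@np.array(c["mtx"]).T;return u[:,:2]/u[:,2:]
def st(p,P):  # station/planar pose -> world
    return np.atleast_2d(P)@R.from_euler('z',p[2]).as_matrix().T+[p[0],p[1],0]
E
cat > fit.py <<'E'
from h import *
Z=.01
C=np.array([[.15,.2,Z],[.15,-.2,Z],[-.15,-.2,Z],[-.15,.2,Z]])
# station x -> world +y ; station y -> world -x (yaw~90deg)
top=[[338,293],[298,105],[438,75],[481,263]]; sc=[[310,172],[340,304],[184,326],[187,184]]
f=lambda p:np.r_[(proj("top",st(p,C))-top).ravel(),(proj("scene",st(p,C))-sc).ravel()]
r=least_squares(f,[.55,.1,1.57],loss='soft_l1');print(r.x,np.round(r.fun,1))
np.save("st.npy",r.x)
B=lambda x0,x1,y0,y1,z0,z1:np.array([[x,y,z] for x in(x0,x1) for y in(y0,y1) for z in(z0,z1)])
E=[(0,1),(2,3),(4,5),(6,7),(0,2),(1,3),(4,6),(5,7),(0,4),(1,5),(2,6),(3,7)]
out=[]
for n,w in(("top",(390,60,110,220)),("scene",(160,90,200,250))):
    im=cv2.imread(f"pics/{n}0.png");x,y,a,b=w;k=2.3
    g=cv2.resize(im[y:y+b,x:x+a],None,fx=k,fy=k,interpolation=cv2.INTER_CUBIC)
    for bx,col in((B(-.107,-.063,.048,.112,.012,.142),(0,255,0)),(B(-.107,-.063,-.112,-.048,.012,.142),(0,0,255)),(B(-.072,-.022,-.2,.2,.199,.226),(255,0,255)),(B(.105,.105,-.185,.185,.012,.034),(255,255,0))):
        q=((proj(n,st(r.x,bx))-[x,y]+.5)*k).astype(int)
        for i,j in E: cv2.line(g,tuple(map(int,q[i])),tuple(map(int,q[j])),col,1)
    out.append(g)
h=max(o.shape[0] for o in out);out=[cv2.copyMakeBorder(o,0,h-o.shape[0],0,0,0) for o in out]
cv2.imwrite("pics/fit.png",np.hstack(out));print(np.hstack(out).shape)
E
python3 fit.py
```

```text
[0.59661226 0.00614546 1.77557508] [-0.1  1.5 -0.5 -0.9  0.8 -1.   1.8  0.7  0.4 -2.4  2.  -0.6 -2.5  1.8
  1.4  0.4]
(575, 713, 3)
```

View pics/fit.png

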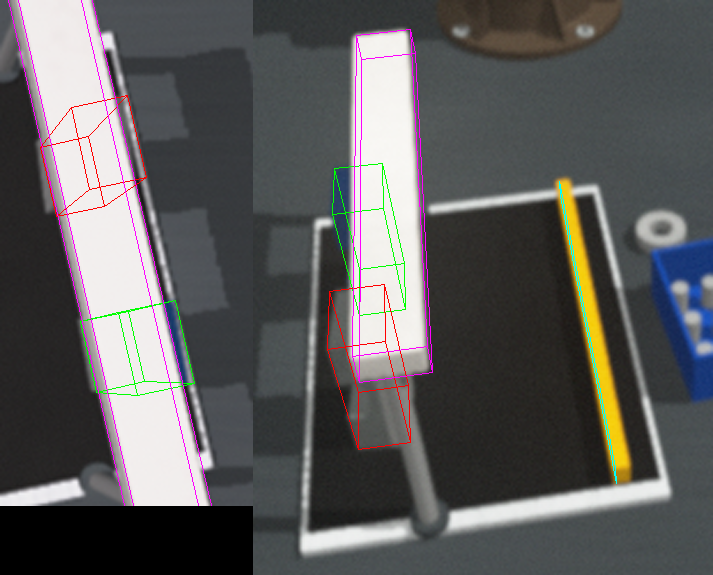

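The fit holds to about 2 px. The blue saddle sits close to nominal at station (-85, +80), with almost no yaw. Next I'll compute the move to the standoff pose.

```bash
cat > rel.py <<'E'
from h import *
import sys
def cur():
    s=manip.get_state();return s,R.from_euler('xyz',s["orientation"])
p=np.load("st.npy")
def stat(P): return (np.asarray(P)-[p[0],p[1],0])@R.from_euler('z',p[2]).as_matrix()
def goal(x,y,z,lean,yaw=0):
    s,Rc=cur();t=st(p,[x,y,z])[0]
    a=p[2]+yaw; X=np.array([np.sin(a),-np.cos(a),0]);F=np.array([np.cos(a),np.sin(a),0])
    Z=np.sin(lean)*F-np.cos(lean)*np.array([0,0,1]);Rg=R.from_matrix(np.c_[X,np.cross(Z,X),Z])
    print("rel",np.round(Rc.inv().apply(t-s["ee_pos"]),4),np.round((Rc.inv()*Rg).as_rotvec(),4))
if __name__=="__main__":
    s,_=cur();print("t",s["t"],"stn",np.round(stat(s["ee_pos"]),4),"F",np.round(s["wrist_force"],2),"q",np.round(s["q"],2))
    goal(*map(float,sys.argv[1:]))
E
python3 rel.py -.185 .08 .117 .8
```

```text
t 0.1 stn [-0.4954  0.4546  0.2416] F [ 0.42  0.24 -0.37] q [ 1.05  0.44  0.02  1.57 -0.01  1.13 -0.08]
rel [ 0.4313 -0.2249  0.1249] [0.7956 0.0847 0.1995]
```

The manual's scale: turns go in shares of 4 rad. Converting my numbers, 0.796 rad / 4 = 0.199.

{"api": "tcp_steps", "payload": {
  "ticks": [0.04, -0.01, 0, 0.025, 0.0025, 0.005, 0.08, -0.03, 0, 0.05, 0.005, 0.0125, 0.12, -0.05, 0, 0.075, 0.0075, 0.02, 0.16, -0.07, 0, 0.1, 0.01, 0.025, 0.2, -0.09, 0.01, 0.125, 0.0125, 0.03, 0.24, -0.11, 0.02, 0.15, 0.015, 0.0375, 0.28, -0.13, 0.03, 0.175, 0.0175, 0.0425, 0.32, -0.15, 0.05, 0.199, 0.0213, 0.05, 0.36, -0.17, 0.07, 0.199, 0.0213, 0.05, 0.39, -0.19, 0.09, 0.199, 0.0213, 0.05, 0.42, -0.21, 0.11, 0.199, 0.0213, 0.05, 0.431, -0.225, 0.125, 0.199, 0.0213, 0.05, 0.431, -0.225, 0.125, 0.199, 0.0213, 0.05, 0.431, -0.225, 0.125, 0.199, 0.0213, 0.05],
  "jaw": 0.0
}}

```text
t: 1.5
ee_pos: [0.5554, -0.1921, 0.117]
orientation: [-2.342, 0.001, 0.205]
wrist_force: [0.0, -0.4, -0.6]
width: 0.002
grip_force: 0.0
```

```bash
python3 rel.py -.185 .08 .117 .8
python3 -c "
from h import *
cv2.imwrite('pics/s1.png',np.hstack([manip.camera('scene')[20:380,60:440],manip.camera('top')[20:380,240:640]]))"
```

```text
t 1.5 stn [-0.1858  0.0806  0.117 ] F [ 0.03 -0.37 -0.62] q [ 0.63  0.86 -0.12  1.4  -0.48  1.48 -0.65]
rel [ 0.0006 -0.0005  0.0005] [ 0.0006  0.0003 -0.0007]
```

View pics/s1.png

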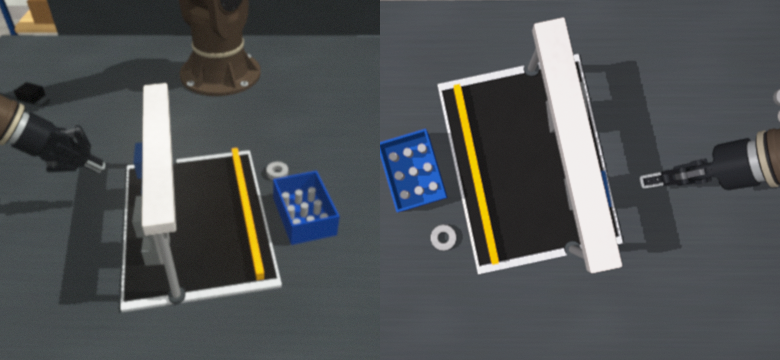

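The gripper is leaning with its tip at about (645,181), level with the blue saddle and well clear of the lamp. Advancing along station x.

{"api": "tcp_steps", "payload": {
  "ticks": [0, -0.014, 0.0143, 0, 0, 0, 0, -0.028, 0.0287, 0, 0, 0, 0, -0.0315, 0.0323, 0, 0, 0, 0, -0.0315, 0.0323, 0, 0, 0]
}}

```text
t: 2.0
ee_pos: [0.5467, -0.1484, 0.118]
orientation: [-2.343, -0.001, 0.204]
wrist_force: [0.1, 0.3, 0.4]
width: 0.0
grip_force: 0.0
```

{"api": "tcp_steps", "payload": {
  "ticks": [0, -0.0017, 0.0018, 0, 0, 0, 0, -0.0035, 0.0036, 0, 0, 0, 0, -0.0052, 0.0054, 0, 0, 0, 0, -0.007, 0.0072, 0, 0, 0, 0, -0.0087, 0.009, 0, 0, 0, 0, -0.0105, 0.0108, 0, 0, 0]
}}

```text
t: 2.6
ee_pos: [0.5436, -0.1327, 0.1173]
orientation: [-2.342, -0.0, 0.204]
wrist_force: [0.5, 0.2, 0.3]
width: 0.001
grip_force: 0.0
```

```bash
python3 rel.py -.07 .08 .117 .8
```

```text
t 2.6 stn [-0.1252  0.0801  0.1173] F [0.47 0.16 0.32] q [ 0.58  0.8  -0.15  1.54 -0.51  1.38 -0.67]
rel [ 0.0001 -0.0383  0.0398] [ 0.0009 -0.0008 -0.0001]
```

{"api": "tcp_steps", "payload": {
  "ticks": [0, -0.002, 0.0021, 0, 0, 0, 0, -0.004, 0.0042, 0, 0, 0, 0, -0.006, 0.0063, 0, 0, 0, 0, -0.008, 0.0083, 0, 0, 0, 0, -0.01, 0.0103, 0, 0, 0, 0, -0.012, 0.0124, 0, 0, 0, 0, -0.014, 0.0144, 0, 0, 0, 0, -0.016, 0.0165, 0, 0, 0]
}}

```text
t: 3.4
ee_pos: [0.5389, -0.1101, 0.1173]
orientation: [-2.342, -0.0, 0.204]
wrist_force: [0.1, -0.8, 0.1]
width: 0.002
grip_force: 0.5
```

{"api": "tcp_steps", "payload": {
  "ticks": [0, -0.002, 0.0021, 0, 0, 0, 0, -0.004, 0.0042, 0, 0, 0, 0, -0.006, 0.0063, 0, 0, 0, 0, -0.008, 0.0083, 0, 0, 0]
}}

```text
t: 3.8
ee_pos: [0.5365, -0.0988, 0.1172]
orientation: [-2.342, -0.0, 0.204]
wrist_force: [-0.6, 0.0, -0.3]
width: -0.003
grip_force: 0.0
```

{"api": "tcp_steps", "payload": {
  "ticks": [0, -0.002, 0.0021, 0, 0, 0, 0, -0.004, 0.0042, 0, 0, 0, 0, -0.006, 0.0063, 0, 0, 0, 0, -0.008, 0.0083, 0, 0, 0]
}}

```text
t: 4.2
ee_pos: [0.5343, -0.0876, 0.1172]
orientation: [-2.343, -0.001, 0.204]
wrist_force: [0.5, 0.3, 0.6]
width: -0.0
grip_force: 0.0
```

```bash
python3 rel.py -.07 .08 .117 .8
python3 -c "
from h import *
cv2.imwrite('pics/s2.png',np.hstack([manip.camera('scene')[20:380,60:440],manip.camera('top')[20:380,240:640]]))"
```

```text
t 4.2 stn [-0.0791  0.0801  0.1172] F [0.5  0.31 0.65] q [ 0.55  0.76 -0.17  1.63 -0.54  1.31 -0.68]
rel [ 0.0001 -0.0062  0.0067] [ 0.0009 -0.0008 -0.0001]
```

View pics/s2.png

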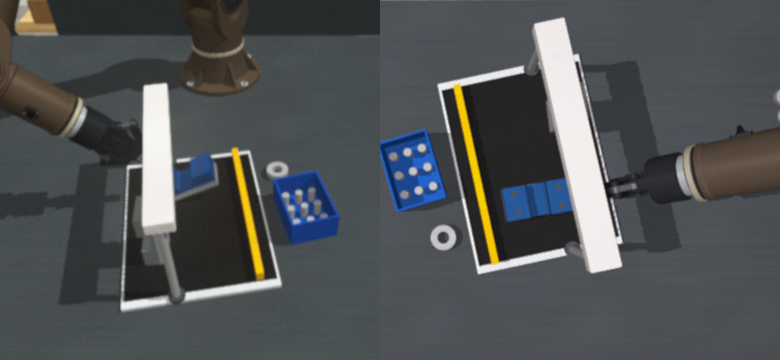

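The saddle has gone over and lies lugs up, its leading end at crop pixels (502,187)-(508,220). Now I'll measure it, then back off and lower.

```bash
cat > pix.py <<'E'
from rel import *
def ray(n,uv,z):
    c=manip.calibration(n);K=np.array(c["mtx"]);d=np.linalg.inv(K)@[*uv,1]*[1,-1,-1]
    T=c["cam_to_world"];d=T[:3,:3]@d;o=T[:3,3];return stat(o+d*(z-o[2])/d[2])
E
python3 - <<'E'
from pix import *
im=manip.camera("top");h=cv2.cvtColor(im,cv2.COLOR_BGR2HSV)
m=cv2.inRange(h,(100,80,40),(130,255,255));m[:,:345]=0;m[:150]=0;m[260:]=0;m[:,490:]=0
c=max(cv2.findContours(m,0,2)[0],key=cv2.contourArea);r=cv2.minAreaRect(c);print(r)
for q in cv2.boxPoints(r):print(q,np.round(ray("top",q,.056),4))
E
```

```text
((396.46673583984375, 219.40391540527344), (35.37681198120117, 67.19422149658203), 80.3802719116211)
[360.38617 207.57858] [0.0716 0.0382 0.056 ]
[426.63556 196.34988] [-0.0585  0.0436  0.056 ]
[432.5473  231.22925] [-0.0548  0.1118  0.056 ]
[366.2979  242.45795] [0.0747 0.1064 0.056 ]
```

{"api": "tcp_steps", "payload": {
  "ticks": [0, 0.014, -0.0143, 0, 0, 0, 0, 0.028, -0.0287, 0, 0, 0, 0, 0.0385, -0.0395, 0, 0, 0, 0, 0.0385, -0.0395, 0, 0, 0]
}}

```text
t: 4.75
ee_pos: [0.5457, -0.1445, 0.1165]
orientation: [-2.345, -0.0, 0.201]
wrist_force: [-0.0, -0.3, -0.4]
width: 0.002
grip_force: 0.0
```

```bash
python3 rel.py -.13 .08 .040 .8
```

```text
t 4.75 stn [-0.1372  0.0805  0.1165] F [-0.01 -0.31 -0.42] q [ 0.59  0.81 -0.14  1.51 -0.5   1.39 -0.66]
rel [0.0004 0.0497 0.0586] [ 0.0029 -0.0027 -0.0025]
```

{"api": "tcp_steps", "payload": {
  "ticks": [0.003, 0.016, 0.02, 0, 0, 0, 0.005, 0.033, 0.039, 0, 0, 0, 0.005, 0.05, 0.0586, 0, 0, 0, 0.005, 0.05, 0.0586, 0, 0, 0]
}}

```text
t: 5.15
ee_pos: [0.547, -0.1319, 0.0379]
orientation: [-2.339, 0.004, 0.205]
wrist_force: [0.2, 0.3, -0.4]
width: -0.001
grip_force: 0.0
```

{"api": "tcp_steps", "payload": {
  "ticks": [0, -0.007, 0.0072, 0, 0, 0, 0, -0.014, 0.0144, 0, 0, 0, 0, -0.021, 0.0216, 0, 0, 0, 0, -0.028, 0.0288, 0, 0, 0, 0, -0.028, 0.0288, 0, 0, 0]
}}

```text
t: 5.65
ee_pos: [0.5407, -0.0923, 0.0415]
orientation: [-2.342, -0.001, 0.206]
wrist_force: [0.6, -0.2, 0.3]
width: -0.002
grip_force: 0.0
```

```bash
python3 rel.py -.045 .075 .040 .8
```

```text
t 5.65 stn [-0.085   0.0748  0.0415] F [ 0.57 -0.18  0.27] q [ 0.55  0.88 -0.17  1.62 -0.53  1.22 -0.62]
rel [-0.0001 -0.0268  0.0298] [-0.0001  0.0002  0.0021]
```

{"api": "tcp_steps", "payload": {
  "ticks": [0, -0.002, 0.0021, 0, 0, 0, 0, -0.004, 0.0042, 0, 0, 0, 0, -0.006, 0.0062, 0, 0, 0, 0, -0.008, 0.0083, 0, 0, 0, 0, -0.01, 0.0103, 0, 0, 0, 0, -0.012, 0.0124, 0, 0, 0, 0, -0.014, 0.0144, 0, 0, 0]
}}

```text
t: 6.35
ee_pos: [0.5376, -0.0767, 0.0403]
orientation: [-2.346, -0.002, 0.202]
wrist_force: [0.5, -6.9, 1.8]
width: 0.005
grip_force: 3.2
```

{"api": "tcp_steps", "payload": {
  "ticks": [0, -0.0015, 0.0015, 0, 0, 0, 0, -0.003, 0.003, 0, 0, 0, 0, -0.0045, 0.0045, 0, 0, 0, 0, -0.006, 0.006, 0, 0, 0]
}}

```text
t: 6.75
ee_pos: [0.5358, -0.0684, 0.0403]
orientation: [-2.346, -0.001, 0.202]
wrist_force: [2.0, -5.8, 0.8]
width: 0.0
grip_force: 3.0
```

```bash
python3 - <<'E'
from pix import *
s,_=cur();print(stat(s["ee_pos"]))
im=manip.camera("top");h=cv2.cvtColor(im,cv2.COLOR_BGR2HSV)
m=cv2.inRange(h,(100,80,40),(130,255,255));m[:,:320]=0;m[:150]=0;m[260:]=0;m[:,490:]=0
c=max(cv2.findContours(m,0,2)[0],key=cv2.contourArea);r=cv2.minAreaRect(c);print(r)
for q in cv2.boxPoints(r):print(q,np.round(ray("top",q,.056),4))
cv2.imwrite('pics/s3.png',np.hstack([manip.camera('scene')[20:380,60:440],im[20:380,240:640]]))
E
```

```text
[-0.06061648  0.07465331  0.04030956]
((391.0760192871094, 220.66802978515625), (35.32987594604492, 70.03364562988281), 79.69515228271484)
[353.46402 209.55203] [0.0855 0.0391 0.056 ]
[422.368   197.02402] [-0.0502  0.0432  0.056 ]
[428.68802 231.78403] [-0.0473  0.1113  0.056 ]
[359.78403 244.31204] [0.0878 0.1073 0.056 ]
```

View pics/s3.png

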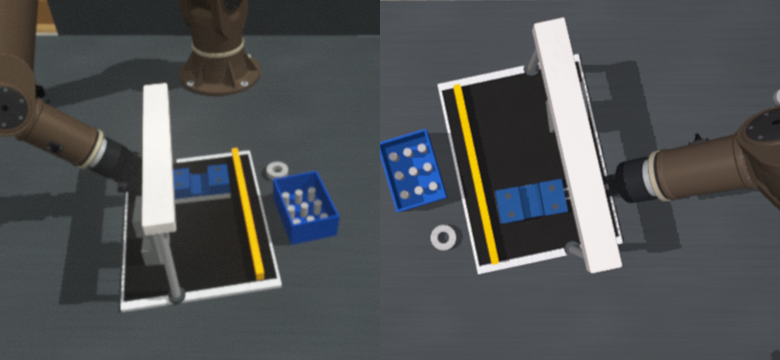

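It is sliding straight at about 7 N, with its leading end at crop (496,190)-(500,222) and roughly 18 mm still to go. Pushing on until the force rises.

{"api": "tcp_steps", "payload": {
  "ticks": [0, -0.0015, 0.0015, 0, 0, 0, 0, -0.003, 0.003, 0, 0, 0, 0, -0.0045, 0.0045, 0, 0, 0, 0, -0.006, 0.0061, 0, 0, 0, 0, -0.0075, 0.0077, 0, 0, 0, 0, -0.009, 0.0093, 0, 0, 0, 0, -0.0105, 0.0108, 0, 0, 0]
}}

```text
t: 7.55
ee_pos: [0.5326, -0.0531, 0.0403]
orientation: [-2.345, -0.001, 0.203]
wrist_force: [1.4, -5.5, 0.6]
width: 0.0
grip_force: 2.8
```

{"api": "tcp_steps", "payload": {
  "ticks": [0, -0.0007, 0.0007, 0, 0, 0, 0, -0.0014, 0.0014, 0, 0, 0]
}}

```text
t: 7.75
ee_pos: [0.5321, -0.0511, 0.0403]
orientation: [-2.345, -0.001, 0.203]
wrist_force: [1.8, -6.0, 1.4]
width: -0.001
grip_force: 2.8
```

{"api": "tcp_steps", "payload": {
  "ticks": [0, -0.0007, 0.0007, 0, 0, 0, 0, -0.0014, 0.0014, 0, 0, 0]
}}

```text
t: 7.95
ee_pos: [0.5317, -0.0492, 0.0403]
orientation: [-2.345, -0.001, 0.203]
wrist_force: [0.9, -5.6, 0.4]
width: -0.002
grip_force: 2.7
```

```bash
python3 - <<'E'
from pix import *
s,_=cur();print(stat(s["ee_pos"]))
im=manip.camera("top");h=cv2.cvtColor(im,cv2.COLOR_BGR2HSV)
m=cv2.inRange(h,(100,80,40),(130,255,255));m[:,:320]=0;m[:150]=0;m[260:]=0;m[:,490:]=0
c=max(cv2.findContours(m,0,2)[0],key=cv2.contourArea);r=cv2.minAreaRect(c)
for q in cv2.boxPoints(r):print(q,np.round(ray("top",q,.056),4))
E
```

```text
[-0.04102157  0.07481468  0.04033573]
[344.58865 211.84027] [0.1032 0.0399 0.056 ]
[412.09195 198.98251] [-0.0299  0.0427  0.056 ]
[418.75278 233.95187] [-0.0277  0.1114  0.056 ]
[351.24948 246.80963] [0.1049 0.1085 0.056 ]
```

Nearly there. I'll take 1 mm steps and check the force after each.

{"api": "tcp_steps", "payload": {
  "ticks": [0, -0.0007, 0.0007, 0, 0, 0],
  "only": "force"
}}

```text
wrist_force: [0.9, -5.3, 1.4]
grip_force: 2.7
```

{"api": "tcp_steps", "payload": {
  "ticks": [0, -0.0007, 0.0007, 0, 0, 0],
  "only": "force"
}}

```text
wrist_force: [1.7, -10.5, 2.8]
grip_force: 5.2
```

{"api": "tcp_steps", "payload": {
  "ticks": [0, -0.0007, 0.0007, 0, 0, 0],
  "only": "force"
}}

```text
wrist_force: [1.4, -12.8, 3.8]
grip_force: 6.5
```

```bash
python3 rel.py -.04 .075 .04 .8
```

```text
t 8.3 stn [-0.0395  0.0747  0.0403] F [  1.4  -12.77   3.82] q [ 0.52  0.85 -0.2   1.71 -0.57  1.13 -0.63]
rel [-0.0003  0.0005 -0.0001] [ 0.0051 -0.0033 -0.0012]
```

The force has risen past the sliding level, so the end has met the strip. One more millimetre to seat it, then I'll back out the way I came.

{"api": "tcp_steps", "payload": {
  "ticks": [0, -0.0007, 0.0007, 0, 0, 0, 0, -0.0012, 0.0012, 0, 0, 0],
  "only": "force"
}}

```text
wrist_force: [0.4, -17.1, 6.7]
grip_force: 8.5
```

{"api": "tcp_steps", "payload": {
  "ticks": [0, 0.005, -0.0051, 0, 0, 0, 0, 0.02, -0.0205, 0, 0, 0, 0, 0.04, -0.041, 0, 0, 0, 0, 0.06, -0.0615, 0, 0, 0, 0, 0.085, -0.087, 0, 0, 0, 0, 0.11, -0.113, 0, 0, 0, 0, 0.11, -0.113, 0, 0, 0, 0, 0.11, -0.113, 0, 0, 0]
}}

```text
t: 9.3
ee_pos: [0.562, -0.1978, 0.0402]
orientation: [-2.341, 0.0, 0.203]
wrist_force: [-0.8, 1.1, 0.6]
width: -0.001
grip_force: 0.0
```

```bash
python3 - <<'E'
from pix import *
im=manip.camera("top");h=cv2.cvtColor(im,cv2.COLOR_BGR2HSV)
m=cv2.inRange(h,(100,80,40),(130,255,255));m[:,:320]=0;m[:150]=0;m[260:]=0;m[:,490:]=0
c=max(cv2.findContours(m,0,2)[0],key=cv2.contourArea);r=cv2.minAreaRect(c)
for q in cv2.boxPoints(r):print(q,np.round(ray("top",q,.056),4))
cv2.imwrite('pics/s4.png',np.hstack([manip.camera('scene')[20:380,60:440],im[20:380,240:640]]))
E
```

```text
[344.3937  211.90126] [0.1036 0.0399 0.056 ]
[411.28946 198.81294] [-0.0285  0.0421  0.056 ]
[418.1429  233.84163] [-0.0266  0.1109  0.056 ]
[351.24716 246.92995] [0.1049 0.1088 0.056 ]
```

View pics/s4.png

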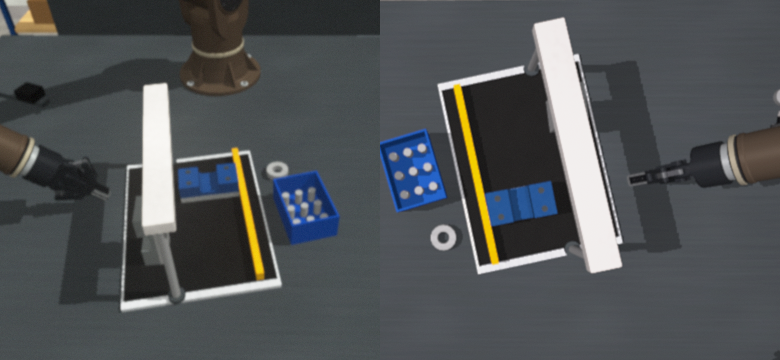

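The saddle lies flat against the strip and square to it, with its end at crop (485,193)-(491,226). The grey saddle is still standing and the gripper is clear.

```bash
python3 -c "
from bench import manip
print(manip.close_job())"
```

```text
the job is handed in; nothing more can be done
None
```

The blue saddle was tipped onto its machined face and slid against the stop strip, within about 2° of square; the lamp, grey saddle, bearing and bin looked untouched in the last picture, and the job was handed in at about 9 s (no verdict was returned).

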